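# Refit the fan vent cover on the testing machine's drive unit

### The job

Refit the vent cover that lies on the bench over the fan opening in the top of the drive unit: with the cover tilted, hook its lip under the front edge of the opening's bezel, then pivot it down and slowly press its rear until the spring catch snaps over it and the cover lies flat, and let go. Do not force it, a light push of a finger is enough; leave the other things on the bench and on the unit where they are.

Things in the scene. Friction and masses are not known exactly. Their poses are not given: they have to be found in the camera images.
- unit: Light grey sheet box 240 x 210 x 84 mm, fixed. Origin: centre of its underside; x runs from its front to its rear, z up. In its top a dark grey bezel frames the fan opening, 91.5 (x) x 81 mm (y). The bezel is clamped in slotted holes on packing: it may sit up to 12 mm to the front or rear of the places given here, and 0 to 10 mm higher. It does not give. A wood bar lies beside it.
- catch (a joint): Spring catch at the rear (+x) of the opening, on the bezel: steel, 26 mm wide, standing 10 mm above the bezel, sloping towards the opening. Value (m): 0 at rest, up to 0.0075 pushed to the rear. At rest its nose reaches to x 47.5 mm of the unit (with a centred, low bezel), underside 84.6 mm up. Spring 2 N, rising 0.4 N per mm; pressing the cover past it takes 6 to 12 N on the thumb pad, after which it is soon on the firm rails.
- cover: Loose dark grey vent cover, about 90 g: 7 mm thick plate, 88 x 76 mm (x -42 to 46), with louvre slots. Origin: under its middle; x runs from lip to rear, z up. Grip bar across its top, 12 (x) x 48 mm (y), from 7 to 31 mm up, at x 0. The lip's tip is at x -50, the end of the rear tongue at x 52. Plain thumb pad for pressing at x 28, y 0, 7 mm up. Seated, its origin is about 0.7 mm above the rails.
- lip (a point): Middle of the tip of the cover's lip (70 wide, 3 thick, 8 mm long, level with the underside), 1.5 mm up; axes as the cover. It goes under the bezel's front ledge. With a centred, low bezel, in the unit's frame: ledge edge at x -43.5, ledge from 84.5 to 88 mm up; slot under it to x -53, floor 79 mm up, x -53 to -14; then rails 80 mm up along both sides, with soft seal strips 1 mm higher.
- rear (a point): Middle of the end of the cover's rear tongue (32 mm wide, 3 mm thick, 6 mm long, level with the underside), at x 52, z 1.5 mm of the cover; axes as the cover. The catch snaps over this tongue. The rear wall of the opening is at x 48 of the unit (with a centred bezel) beside a recess for the catch and tongue, 39 mm wide.
- specimen: Wood test bar 120 x 20 x 8 mm, lying on the unit's top beside the well; leave it. Origin: centre of its underside.
- screwdriver: Screwdriver lying in front of the cover; leave it. Origin: under its middle.
- screw_jar: Clear jar 42 mm wide, 50 mm high, standing behind the cover; leave it. Origin: centre of its underside.
- spanner: Spanner lying at the back of the bench; leave it. Origin: under its middle.
- jaw: Steel grip jaw 60 x 28 x 17 mm at the back of the bench; leave it. Origin: centre of its underside.
- tape_roll: Roll of tape 90 mm wide, 24 mm high, lying at the left; leave it. Origin: centre of its underside.
- mug: White mug 80 mm wide, 95 mm high, at the back of the bench; leave it. Origin: centre of its underside.
There are look-alikes about, which are no part of the job. Leave any green look-alike of the cover alone.

How it is judged:
By the outcome, as a careful person would: the job done as asked, in the order asked, and still so for the second after the job is handed in, with the robot touching nothing.
It also fails if it takes over 58 s, if anything falls off the work surface, if the arm or the gripper's body presses on something with over 40 N, if the wrist force passes 120 N, or if a joint passes its speed limit or range.

### The arm

A 7-joint arm with a two-finger parallel gripper is mounted at the origin on the work surface. World frame = base frame: x ahead of the robot, y to its left, z up, the work surface at z = 0. Lengths are in mm, angles in rad, forces in N, time in s.
With the tool pointing down it reaches from about 425 to 1025 mm from the base axis. Payload 9.4 kg.
Tool frame: the origin (TCP) lies midway between the tips of the shut fingers; the grasp point (between the pads) lies 19 mm behind it; z points along the fingers, y is the direction in which the jaws open and shut (so a half turn about z gives the same grasp; the last joint's range is limited). The gripper opens to 93 mm and grips with 3 to 60 N. Pads are 15 mm wide; open, the fingers measure 128 mm over their backs; the gripper's body (75 mm by 188 mm) begins 65 mm behind the grasp point.
Start: joints at [-1.22, 0.599, -0.003, 1.599, 0.002, 0.943, -0.08], TCP at [300.785, 659.661, 218.618] pointing down, gripper open.
Joint ranges: [-2.57, 2.57], [-0.35, 1.97], [-1.29, 1.29], [0.11, 2.56], [-1.05, 4.19], [0.11, 1.86], [-2.63, 2.63]. Speed limits (rad/s): [2.22, 2.22, 3.01, 3.01, 3.14, 3.14, 3.14].

### API

Orientations are given as a rotation vector (axis times angle).
In Python, from bench import env, eyes, job_done gives the robot as it stands.
- The arm moves only by the tool servo_tool, never from a script. Its argument "increments" is a list of rows, each a list of 7 numbers: the closure in counts, from 0 (fully open) to 255 (shut), then the shift along the tool's x, y, z in mm, then the turn, a rotation vector about the tool's x, y, z in degrees. A call has 1 to 10 rows; each row shifts and turns the commanded pose from where the row before left it, along the tool's axes as they then stand; what a row does not reach is not made up. A row lasts 1/10 s, in which the tool goes at most 50 mm and 8.59 degrees, less where a joint would pass 70% of its speed; a pose out of reach is approached as far as the arm can. A call is refused whole if a number of a shift passes 50 or a number of a turn 8.59, either way. A call with a gripper value outside its range is refused whole. The fingers move at their own pace and stop on an object; the grip force is fixed at half the most. Time passes only in rows, so rows that do not move let the fingers close. It gives the time, the measured TCP pose, the force and the opening at its end, in the units of the state.
- env.read_state(): the state, without advancing time (a new reading comes with each control period).
- eyes.camera(name): name is "side" or "top" or "wrist"; returns a dict with "frame" (420x560x3 uint8, red, green, blue), "mtx" (3x3 intrinsics, pixels), "rvec" (rotation vector, rad) and "tvec" (3), from world to camera coordinates, as OpenCV has them. Camera axes: x right, y down, z forward; pixel columns grow to the right and rows downward; lengths in mm; the calibration is good to about 2 mm. A picture is of the moment at which its call begins. There is no depth.
- job_done(): hands the job in, once; it reports no verdict.
The state is a dict: "time_s": time; "qpos": joint angles; "joint_vel": joint speeds; "joint_torque": joint torques, N m; "tcp_pos": TCP position; "orientation": TCP orientation; "contact_force": force on the tool from outside, world axes, zero at the start; "torque": the same for the moment, N m; "grip_width": finger opening in mm.
Only numpy, scipy, OpenCV 4.12 (cv2) and the standard library are available. Lean on these libraries where they do the work, as an engineer would, in place of code of your own. Each camera call takes 0.05 s, during which the arm holds its last target.

## Working session

There is one attempt and no reset: what is moved stays moved. The work goes in short steps, Python scripts to look and compute and a tool call to move; the robot and the scene stay as the last step left them, time stands still between calls to the robot, and variables do not carry over. Pictures are saved under pics/ and viewed, and the job is handed in when it is done.

Besides the shell and the picture viewer there is one more tool, called as name([rows], argument=value, ...), one row to a line, values as JSON. servo_tool: Moves the arm, as the interface text tells. Its arguments: {"type":"object","properties":{"increments":{"type":"array"}},"required":["increments"]}

```bash
ls; mkdir -p pics
python3 - <<'E'
from bench import env, eyes
import cv2
print(env.read_state())
for n in ["side","top","wrist"]:
    c=eyes.camera(n); cv2.imwrite(f"pics/a_{n}.png",c["frame"][:,:,::-1]); 
    import numpy as np
    R=cv2.Rodrigues(np.array(c["rvec"],float))[0]; print(n,c["mtx"],(-R.T@np.array(c["tvec"]).ravel()),R.round(3).tolist())
E
```

```text
pics
{'time_s': 0.0, 'qpos': array([-1.21969174,  0.60013056, -0.00256812,  1.60010226,  0.00181701,
        0.94288235, -0.0798115 ]), 'joint_vel': array([-0.00125569, -0.00063144,  0.00127768,  0.00096926, -0.00017413,
       -0.00200379, -0.00053574]), 'joint_torque': array([-1.35332386e-03, -7.65065503e+01,  1.49674974e+00, -2.52349520e+01,
       -5.24842122e-02,  1.65837369e-02,  1.53723545e-04]), 'tcp_pos': array([300.59402502, 659.23213222, 217.7655362 ]), 'orientation': array([-6.66722750e-01, -3.06984004e+00,  2.37026281e-03]), 'contact_force': array([-0.08281491, -0.41893744,  0.19158973]), 'torque': array([-0.0214724 ,  0.01100164,  0.02985789]), 'grip_width': 93.19735609075275}
side [[397.14340742   0.         273.63519098]
 [  0.         397.14340742 201.66316639]
 [  0.           0.           1.        ]] [ 228.48479168 -832.48970037  681.48754948] [[0.926, -0.378, 0.005], [-0.206, -0.517, -0.831], [0.316, 0.768, -0.557]]
top [[466.04421532   0.         278.45185547]
 [  0.         466.04421532 217.73370111]
 [  0.           0.           1.        ]] [ 392.87677182   29.6633108  1315.05250173] [[-0.015, -1.0, 0.022], [-0.989, 0.012, -0.145], [0.144, -0.024, -0.989]]
wrist [[300.49521014   0.         277.9072854 ]
 [  0.         300.49521014 208.88602532]
 [  0.           0.           1.        ]] [228.77437693 692.15549098 383.6703455 ] [[0.414, 0.91, -0.002], [0.872, -0.397, 0.285], [0.259, -0.12, -0.958]]
```

View pics/a_side.png

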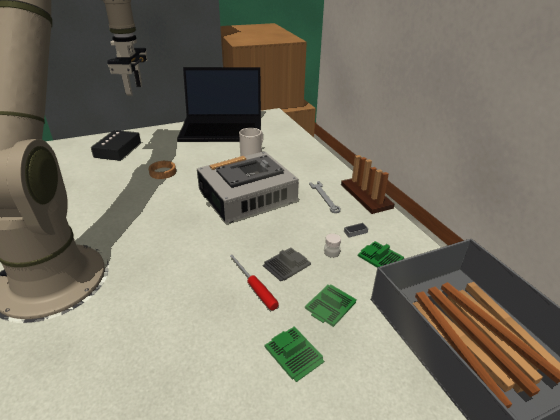

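View pics/a_top.png

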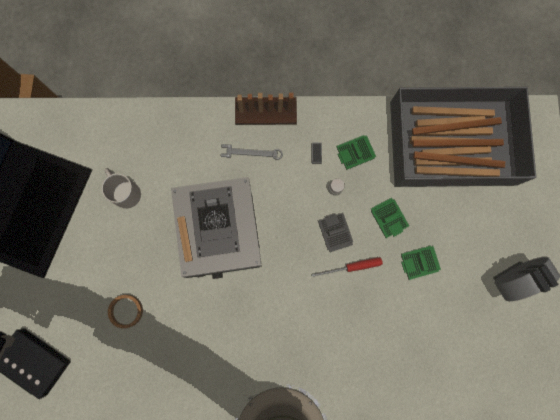

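View pics/a_wrist.png

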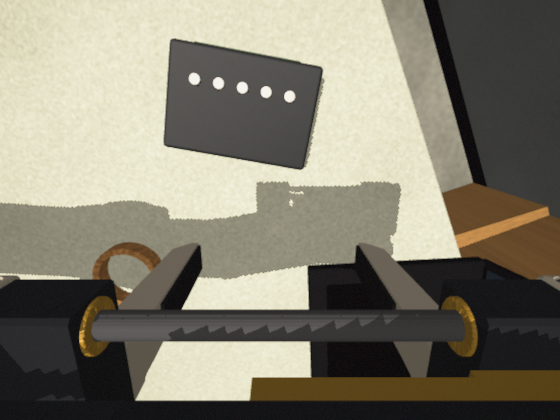

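Candidates for the cover (top view): dark grey plate with bar at (335,231), and green look-alikes at (356,152), (390,218), (421,263). I choose the dark grey one and will check it in a crop.

Run:
```python
import cv2
t=cv2.imread("pics/a_top.png"); s=cv2.imread("pics/a_side.png")
a=cv2.resize(t[195:275,300:380],(400,400),interpolation=cv2.INTER_CUBIC)
b=cv2.resize(s[235:290,255:320],(400,338),interpolation=cv2.INTER_CUBIC)
import numpy as np
b=np.vstack([b,np.zeros((62,400,3),np.uint8)])
cv2.imwrite("pics/b1.png",np.hstack([a,b]))
a=cv2.resize(t[170:285,160:270],(550,575),interpolation=cv2.INTER_CUBIC)
cv2.imwrite("pics/b2.png",a)
```

```text
(no output)
```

View pics/b1.png

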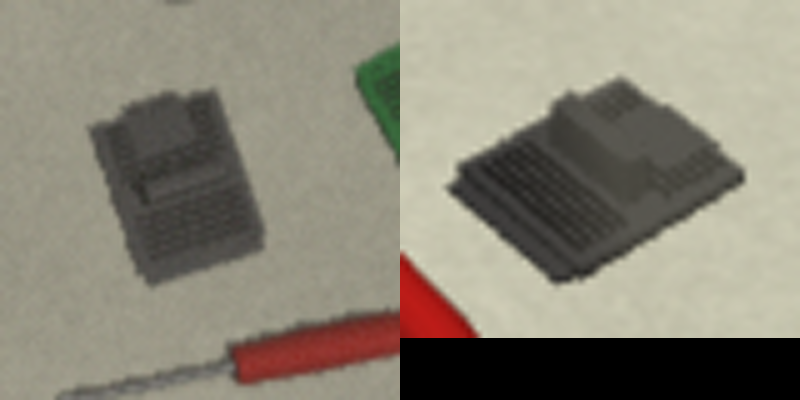

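View pics/b2.png

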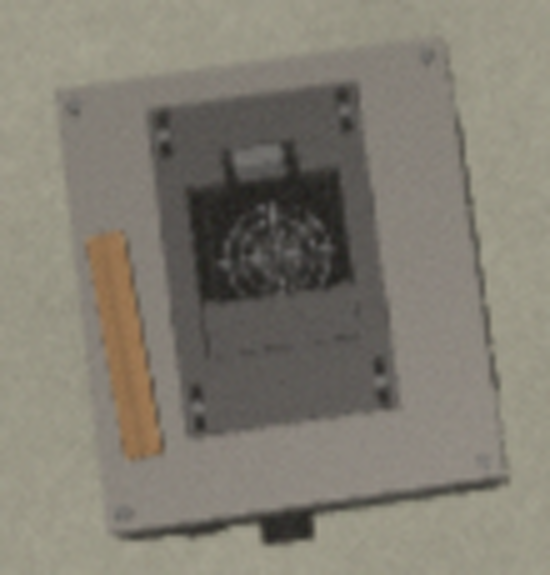

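The crop confirms it: dark grey plate with louvres, grip bar and thumb pad (tongue end) pointing up in the image. The unit's catch is also at the image top, at about (212,203) in the top view.

```bash
cat > h.py <<'E'
import numpy as np, cv2
from bench import env, eyes
from scipy.spatial.transform import Rotation as Rn
def cam(n,save=None):
    c=eyes.camera(n)
    if save: cv2.imwrite(f"pics/{save}.png",c["frame"][:,:,::-1]); np.savez(f"pics/{save}.npz",**c)
    return c
def load(s): return dict(np.load(f"pics/{s}.npz"))
def ray(c,uv):
    R=cv2.Rodrigues(np.array(c["rvec"],float))[0]; t=np.array(c["tvec"],float).ravel()
    d=np.linalg.inv(c["mtx"])@np.array([uv[0],uv[1],1.]); return -R.T@t, R.T@d
def onz(c,uv,z):
    o,d=ray(c,uv); return o+d*(z-o[2])/d[2]
def proj(c,P):
    return cv2.projectPoints(np.array(P,float).reshape(-1,3),np.array(c["rvec"],float),np.array(c["tvec"],float),c["mtx"],None)[0].reshape(-1,2)
def tri(l):
    A=np.zeros((3,3));b=np.zeros(3)
    for c,uv in l:
        o,d=ray(c,uv); d=d/np.linalg.norm(d); M=np.eye(3)-np.outer(d,d); A+=M;b+=M@o
    return np.linalg.solve(A,b)
def st():
    s=env.read_state(); R=Rn.from_rotvec(s["orientation"])
    print("t",round(s["time_s"],2),"tcp",s["tcp_pos"].round(1),"F",s["contact_force"].round(1),"M",s["torque"].round(2),"w",round(s["grip_width"],1),"q",s["qpos"].round(2)); print("R",R.as_matrix().round(3).tolist()); return s["tcp_pos"],R
def delta(pT,RT,p=None,R=None):
    # whole move as tool-frame shift and rotvec deg from current
    p0,R0=(p,R) if p is not None else (lambda s:(s["tcp_pos"],Rn.from_rotvec(s["orientation"])))(env.read_state())
    return R0.inv().apply(np.array(pT)-p0).round(2),np.degrees((R0.inv()*RT).as_rotvec()).round(2)
E
python3 - <<'E'
from h import *
c=cam("top","t0"); st()
hsv=cv2.cvtColor(c["frame"],cv2.COLOR_RGB2HSV)
def pt(x,y): return onz(c,(x,y),7)
# cover mask
g=c["frame"].astype(int); m=((g.max(2)<100)&(g.max(2)-g.min(2)<25)).astype(np.uint8)
m2=np.zeros_like(m); m2[205:258,312:358]=m[205:258,312:358]
cs,_=cv2.findContours(m2,cv2.RETR_EXTERNAL,cv2.CHAIN_APPROX_NONE); k=max(cs,key=cv2.contourArea)
r=cv2.minAreaRect(k); print(r)
for p in cv2.boxPoints(r): print(p.round(1),pt(*p).round(1))
print("c",pt(*r[0]).round(1))
# unit corners (from crop /5 +160,170)
for u,v in [(58,90),(445,38),(505,480),(112,533)]:
    print(onz(c,(160+u/5,170+v/5),84).round(1))
for u,v in [(150,110),(358,83),(398,405),(188,437)]:
    print("bez",onz(c,(160+u/5,170+v/5),90).round(1))
E
```

```text
t 0.2 tcp [300.7 659.4 218.1] F [-0.9  0.5 -0.4] M [ 0.03  0.01 -0.03] w 92.7 q [-1.22  0.6  -0.    1.6   0.    0.94 -0.08]
R [[-0.91, 0.415, -0.0], [0.415, 0.91, -0.001], [-0.0, -0.001, -1.0]]
((335.0000305175781, 231.5), (35.10127639770508, 26.879358291625977), 71.56504821777344)
[316.7 219.1] [ 578.5 -110.4    7. ]
[342.2 210.6] [ 602.1 -184.     7. ]
[353.3 243.9] [ 506.5 -212.1    7. ]
[327.8 252.4] [ 483.5 -139.1    7. ]
c [ 542.4 -161.4    7. ]
[656.6 285.4  84. ]
[683.   77.9  84. ]
[444.9  47.9  84. ]
[420.3 253.2  84. ]
bez [643.9 235.1  90. ]
bez [657.4 124.4  90. ]
bez [484.7 103.5  90. ]
bez [469.4 213.2  90. ]
```

servo_tool([
  [0, -33, -29, 2, 0, 0, 0],
  [0, -33, -29, 2, 0, 0, 0],
  [0, -33, -29, 2, 0, 0, 0],
  [0, -33, -29, 2, 0, 0, 0],
  [0, -33, -29, 2, 0, 0, 0],
  [0, -33, -29, 2, 0, 0, 0],
  [0, -33, -29, 2, 0, 0, 0],
  [0, -33, -29, 2, 0, 0, 0],
  [0, -33, -29, 2, 0, 0, 0],
  [0, -33, -29, 2, 0, 0, 0],
])

```text
time_s: 1.2
tcp_pos: [481.3, 257.3, 198.7]
orientation: [0.667, 3.07, 0.0]
contact_force: [-0.1, 0.6, -0.3]
grip_width: 93.0
```

servo_tool([
  [0, -33, -29, 2, 0, 0, 0],
  [0, -33, -29, 2, 0, 0, 0],
  [0, -33, -29, 2, 0, 0, 0],
  [0, -33, -29, 2, 0, 0, 0],
  [0, 0, 0, 0, 0, 0, 8.5],
  [0, 0, 0, 0, 0, 0, 8.5],
  [0, 0, 0, 0, 0, 0, 8.5],
  [0, 0, 0, 0, 0, 0, 8.5],
  [0, 0, 0, 0, 0, 0, 8.5],
  [0, 0, 0, 0, 0, 0, 8.5],
])

```text
time_s: 2.2
tcp_pos: [552.7, 98.6, 190.6]
orientation: [1.931, 2.478, 0.0]
contact_force: [0.7, -0.2, -0.4]
grip_width: 92.7
```

servo_tool([
  [0, 0, 0, 10, 0, 0, 7.3],
  [0, 0, 0, 0, 0, 0, 0],
  [0, 0, 0, 0, 0, 0, 0],
])

```text
time_s: 2.5
tcp_pos: [552.5, 98.7, 180.6]
orientation: [-2.073, -2.361, 0.001]
contact_force: [0.2, -0.1, -0.2]
grip_width: 93.0
```

Run:
```python
from h import *
cam("wrist","w1"); st()
```

```text
t 2.55 tcp [552.7  98.7 180.8] F [ 1.5 -0.1 -0.1] M [-0.01  0.02 -0.03] w 92.9 q [-0.48  0.46  0.29  2.03 -0.21  0.68  0.07]
R [[-0.129, 0.992, -0.0], [0.992, 0.129, -0.0], [-0.0, -0.0, -1.0]]
```

View pics/w1.png

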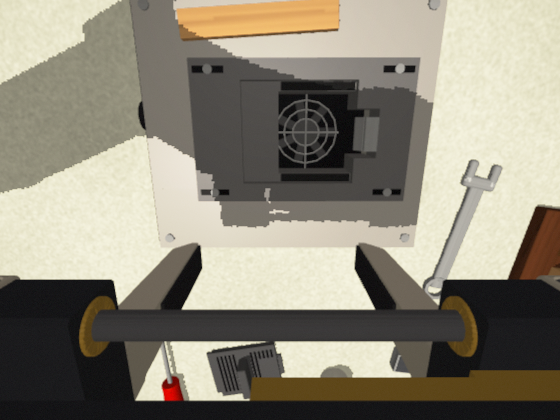

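servo_tool([
  [0, 0, -40, 0, 0, 0, 0],
  [0, 0, -40, 0, 0, 0, 0],
  [0, 0, 0, 0, 0, 0, 0],
  [0, 0, 0, 0, 0, 0, 0],
])

```text
time_s: 2.95
tcp_pos: [473.5, 88.6, 181.4]
orientation: [2.075, 2.358, 0.002]
contact_force: [0.4, 0.8, 0.2]
grip_width: 92.6
```

Run:
```python
from h import *
cam("wrist","w2"); st()
a=cv2.imread("pics/w1.png")[50:210,180:440]; cv2.imwrite("pics/w1z.png",cv2.resize(a,None,fx=3,fy=3,interpolation=cv2.INTER_CUBIC))
```

```text
t 3.0 tcp [474.5  88.8 181.3] F [0.7 0.4 0.3] M [-0.09  0.08 -0.01] w 93.0 q [-0.52  0.38  0.3   2.2  -0.19  0.59  0.04]
R [[-0.127, 0.992, 0.002], [0.992, 0.127, 0.001], [0.0, 0.002, -1.0]]
```

View pics/w2.png

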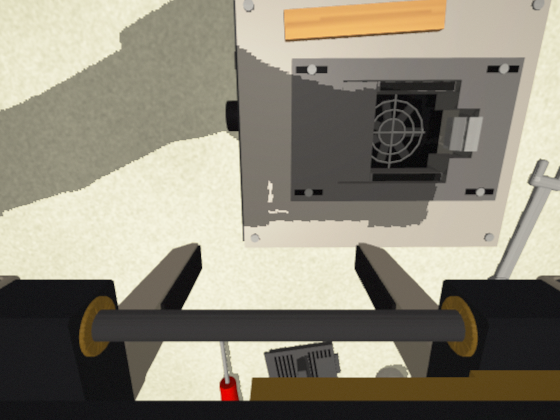

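View pics/w1z.png

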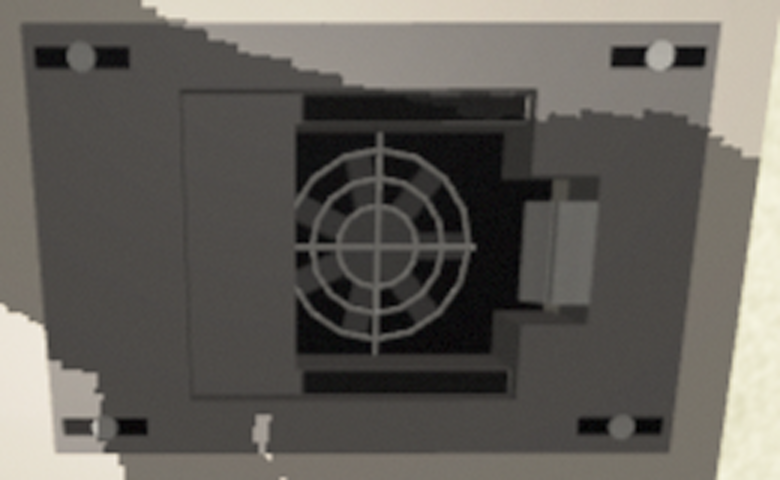

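Run:
```python
from h import *
a=cv2.imread("pics/w2.png")[50:210,280:540]; cv2.imwrite("pics/w2z.png",cv2.resize(a,None,fx=3,fy=3,interpolation=cv2.INTER_CUBIC))
```

```text
(no output)
```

View pics/w2z.png

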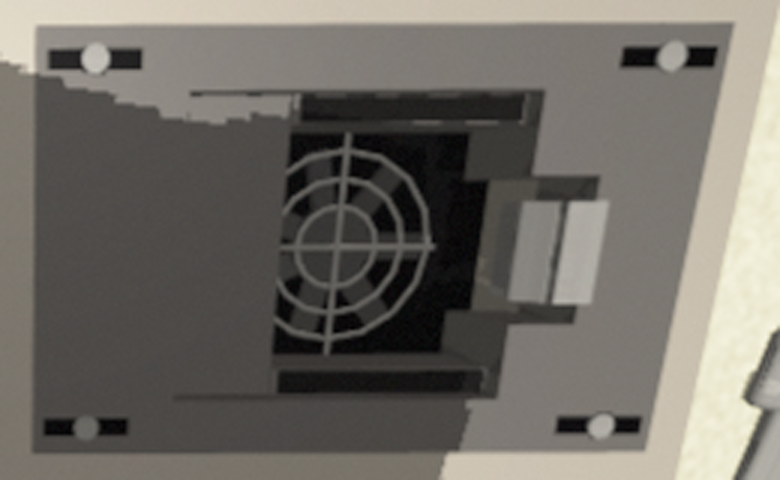

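```bash
cat > m1.py <<'E'
from h import *
w1=load("w1");w2=load("w2")
z1=lambda p:((p[0]+.5)/3-.5+180,(p[1]+.5)/3-.5+50)
z2=lambda p:((p[0]+.5)/3-.5+280,(p[1]+.5)/3-.5+50)
F={"bFL":((22,24),(36,26)),"bRL":((721,22),(735,22)),"bRR":((669,452),(645,450)),"bFR":((56,452),(33,452)),
"oRL":((536,90),(545,91)),"oRR":((514,398),(497,398)),"oFL":((181,91),(190,92)),"oFR":((190,398),(176,397)),
"cnL":((522,201),(523,201)),"cnR":((519,301),(509,302)),"ctL":((598,201),(609,201)),"ctR":((590,305),(592,304)),
"sFL":((81,57),(96,58)),"sRL":((659,55),(672,56)),"sRR":((621,427),(600,426)),"sFR":((104,427),(86,428))}
P={k:tri([(w1,z1(a)),(w2,z2(b))]) for k,(a,b) in F.items()}
U={"uFL":((143,4),(248,4)),"uRL":((434,4),(538,3)),"uFR":((169,238),(255,238)),"uRR":((404,238),(489,237))}
P.update({k:tri([(w1,a),(w2,b)]) for k,(a,b) in U.items()})
if __name__=="__main__":
    for k,v in P.items(): print(k,v.round(1))
    uc=(P["uFL"]+P["uRL"]+P["uFR"]+P["uRR"])/4
    dx=P["uRL"]+P["uRR"]-P["uFL"]-P["uFR"]; yaw=np.arctan2(dx[1],dx[0]);print("unit c",uc.round(1),"yaw",np.degrees(yaw).round(2))
    dx=P["bRL"]+P["bRR"]-P["bFL"]-P["bFR"]; print("bez yaw",np.degrees(np.arctan2(dx[1],dx[0])))
    R=np.array([[np.cos(yaw),np.sin(yaw)],[-np.sin(yaw),np.cos(yaw)]])
    for k,v in P.items(): print(k,(R@(v-uc)[:2]).round(1),(v[2]-uc[2]).round(1))
E
python3 m1.py
```

```text
bFL [468.5 212.6  95.6]
bRL [642.4 235.5  97.9]
bRR [657.2 125.2  97.5]
bFR [483.3 102.   96.3]
oRL [599.8 213.9  98.1]
oRR [609.9 134.9  99. ]
oFL [510.  202.2  96.8]
oFR [520.3 123.7 100.4]
cnL [601.4 186.9  99.4]
cnR [606.2 161.2  97.7]
ctL [618.5 189.1 107.7]
ctR [622.1 163.4 108. ]
sFL [484.5 206.6  98.8]
sRL [628.4 225.7  99.4]
sRR [641.7 130.6  98.1]
sFR [497.  111.7  99. ]
uFL [430.8 247.   84.9]
uRL [648.7 275.8  84.4]
uFR [456.2  59.7  87.4]
uRR [672.3  87.9  86.8]
unit c [552.  167.6  85.9] yaw 7.49
bez yaw 7.536902804381787
bFL [-76.9  55.5] 9.7
bRL [98.5 55.5] 12.1
bRR [ 98.8 -55.7] 11.7
bFR [-76.6 -56. ] 10.5
oRL [53.4 39.7] 12.2
oRR [ 53.1 -39.9] 13.1
oFL [-37.2  39.8] 10.9
oFR [-37.1 -39.4] 14.5
cnL [51.5 12.7] 13.6
cnR [ 52.9 -13.5] 11.9
ctL [68.7 12.6] 21.8
ctR [ 69.  -13.3] 22.1
sFL [-61.8  47.5] 13.0
sRL [83.3 47.6] 13.5
sRR [ 84.1 -48.4] 12.2
sFR [-61.8 -48.2] 13.1
uFL [-109.9   94.5] -1.0
uRL [110.   94.7] -1.5
uFR [-109.   -94.5] 1.5
uRR [108.9 -94.7] 0.9
```

servo_tool([
  [0, -46, 7, 4, 0, 0, 0],
  [0, -46, 7, 4, 0, 0, 0],
  [0, -46, 7, 4, 0, 0, 0],
  [0, -46, 7, 4, 0, 0, 0],
  [0, -46, 7, 4, 0, 0, 0],
  [0, -46, 7, 4, 0, 0, 0],
  [0, -46, 6, 4, 0, 0, 0],
  [0, 0, 0, 0, 0, 0, -5],
  [0, 0, 0, 0, 0, 0, -4.5],
  [0, 0, 0, 0, 0, 0, 0],
])

```text
time_s: 4.0
tcp_pos: [562.3, -226.1, 152.4]
orientation: [1.874, 2.521, 0.0]
contact_force: [0.4, 0.5, 0.0]
grip_width: 92.8
```

servo_tool([
  [0, 0, 0, 0, 0, 0, 0],
])

```text
time_s: 4.1
tcp_pos: [562.0, -225.2, 152.5]
orientation: [1.878, 2.518, 0.0]
contact_force: [0.3, 0.2, 0.5]
grip_width: 92.8
```

Run:
```python
from h import *
cam("wrist","w3"); st()
```

```text
t 4.15 tcp [ 561.8 -225.   152.6] F [ 0.8  0.5 -0.7] M [-0.06  0.03 -0.03] w 93.0 q [ 0.15  0.54  0.2   1.95 -0.17  0.66  0.75]
R [[-0.286, 0.958, 0.0], [0.958, 0.286, -0.0], [-0.0, 0.0, -1.0]]
```

View pics/w3.png

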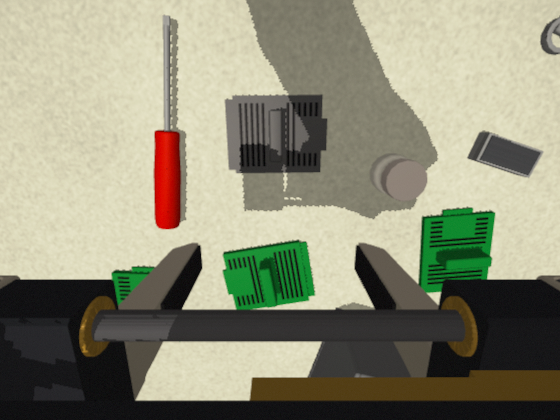

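Run:
```python
from h import *
a=cv2.imread("pics/w3.png")[80:190,215:340]; cv2.imwrite("pics/w3z.png",cv2.resize(a,None,fx=5,fy=5,interpolation=cv2.INTER_CUBIC))
```

```text
(no output)
```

View pics/w3z.png

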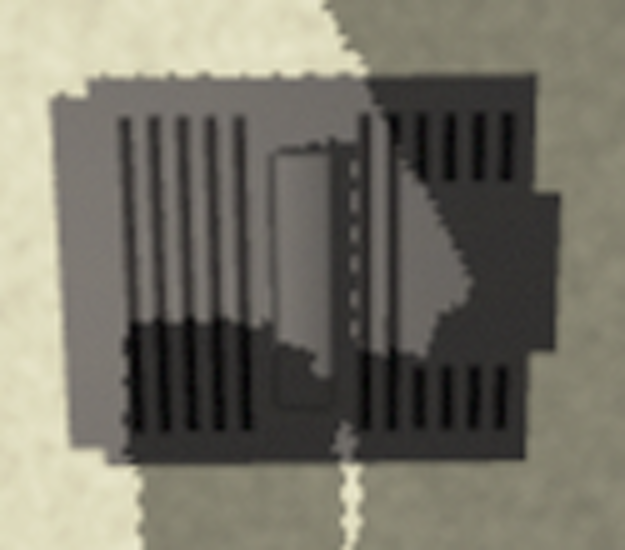

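```bash
cat > m2.py <<'E'
from h import *
w=load("w3")
f=lambda p,z:onz(w,((p[0]+.5)/5-.5+215,(p[1]+.5)/5-.5+80),z)
lip=[f((52,98),3),f((70,448),3)]; ton=[f((561,193),3),f((554,352),3)]
pl=[f((88,78),7),f((108,462),7),f((537,74),7),f((525,461),7)]
bar=[f((272,152),31),f((330,150),31),f((275,408),31),f((335,408),31)]
for n,q in (("lip",lip),("ton",ton),("pl",pl),("bar",bar)): print(n,[x.round(1)[:2].tolist() for x in q],np.mean(q,0).round(1))
d=np.mean(ton,0)-np.mean(lip,0); print("len",np.hypot(*d[:2]),"yaw",np.degrees(np.arctan2(d[1],d[0])))
d=pl[2]+pl[3]-pl[0]-pl[1];print("yaw",np.degrees(np.arctan2(d[1],d[0])),np.hypot(*d[:2])/2); d=pl[0]+pl[2]-pl[1]-pl[3];print("yaw",np.degrees(np.arctan2(-d[0],d[1])))
E
python3 m2.py
```

```text
lip [[484.2, -146.1], [504.3, -212.5]] [ 494.3 -179.3    3. ]
ton [[586.5, -134.3], [595.5, -164.5]] [ 591.  -149.4    3. ]
pl [[490.7, -140.6], [513.1, -212.3], [574.1, -114.9], [596.4, -187.2]] [ 543.6 -163.8    7. ]
bar [[529.6, -143.9], [539.6, -140.6], [543.1, -188.3], [554.0, -185.0]] [ 541.6 -164.5   31. ]
len 101.2461200147792 yaw 17.17382290551954
yaw 16.921963599651654 87.11022931566788
yaw 17.212912350674248
```

servo_tool([
  [140, 32, -1, 35, 0, 0, -0.5],
  [140, 31.7, -1, 35, 0, 0, 0],
  [140, 0, 0, 35, 0, 0, 0],
  [140, 0, 0, 0, 0, 0, 0],
  [140, 0, 0, 0, 0, 0, 0],
])

```text
time_s: 4.65
tcp_pos: [541.1, -164.9, 47.9]
orientation: [-1.865, -2.528, 0.001]
contact_force: [-0.1, 0.1, 0.3]
grip_width: 57.6
```

Run:
```python
from h import *
p,R=st(); print(delta([541.7,-164.5,9],Rn.from_matrix(np.array([[-.294,.956,0],[.956,.294,0],[0,0,-1.]]))))
cam("wrist","w4"); cam("side","s4")
```

```text
t 4.65 tcp [ 541.1 -164.9   47.9] F [-0.1  0.1  0.3] M [-0.08  0.   -0.02] w 57.6 q [ 0.1   0.66  0.14  2.1  -0.22  0.39  0.72]
R [[-0.295, 0.956, -0.001], [0.956, 0.295, -0.0], [-0.0, -0.001, -1.0]]
(array([ 0.21,  0.7 , 38.9 ]), array([-0.04,  0.01,  0.05]))
```

View pics/w4.png

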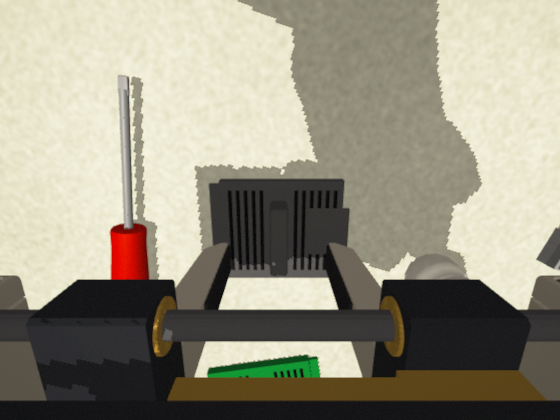

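servo_tool([
  [140, 0.2, 0.7, 14, 0, 0, 0],
  [140, 0, 0, 14, 0, 0, 0],
  [140, 0, 0, 8, 0, 0, 0],
  [140, 0, 0, 3, 0, 0, 0],
  [140, 0, 0, 0, 0, 0, 0],
  [220, 0, 0, 0, 0, 0, 0],
  [255, 0, 0, 0, 0, 0, 0],
  [255, 0, 0, 0, 0, 0, 0],
  [255, 0, 0, 0, 0, 0, 0],
  [255, 0, 0, 0, 0, 0, 0],
])

```text
time_s: 5.75
tcp_pos: [541.5, -164.1, 8.8]
orientation: [1.864, 2.528, 0.0]
contact_force: [0.6, 0.1, 0.5]
grip_width: 11.7
```

servo_tool([
  [255, 0, 0, 0, 0, 0, 0],
  [255, 0, 0, 0, 0, 0, 0],
  [255, 0, 0, 0, 0, 0, 0],
])

```text
time_s: 6.05
tcp_pos: [541.5, -164.1, 8.8]
orientation: [1.864, 2.528, 0.0]
contact_force: [-1.1, -0.4, 3.5]
grip_width: 12.0
```

Run:
```python
from h import *
p,R=st();
```

```text
t 6.05 tcp [ 541.5 -164.1    8.8] F [-1.1 -0.4  3.5] M [-0.01  0.11 -0.01] w 12.0 q [ 0.12  0.73  0.11  2.11 -0.24  0.31  0.73]
R [[-0.296, 0.955, 0.0], [0.955, 0.296, -0.0], [-0.0, 0.0, -1.0]]
```

servo_tool([
  [255, 0, 0, -10, 0, 0, 0],
  [255, 0, 0, -25, 0, 0, 0],
  [255, 0, 0, -40, 0, 0, 0],
  [255, 0, 0, -40, 0, 0, 0],
  [255, 0, 0, -40, 0, 0, 0],
  [255, 0, 0, 0, 0, 0, 0],
  [255, 0, 0, 0, 0, 0, 0],
])

```text
time_s: 6.75
tcp_pos: [541.7, -164.0, 164.9]
orientation: [1.863, 2.527, 0.002]
contact_force: [-0.5, -0.0, -1.7]
grip_width: 11.6
```

Run:
```python
from h import *
import m1
st(); cam("wrist","w5")
for z in (96,97,98):
  for w,zz,i in ((m1.w1,m1.z1,0),(m1.w2,m1.z2,1)):
    q={k:onz(w,zz(m1.F[k][i]),z)[:2] for k in("oFL","oFR","oRL","oRR","bFL","bFR","bRL","bRR")}
    f=(q["oFL"]+q["oFR"])/2;r=(q["oRL"]+q["oRR"])/2
    bf=(q["bFL"]+q["bFR"])/2;br=(q["bRL"]+q["bRR"])/2
    print(z,i,"front",f.round(1),"rear",r.round(1),"len",np.hypot(*(r-f)).round(1),"wid",np.hypot(*(q["oFL"]-q["oFR"])).round(1),np.hypot(*(q["oRL"]-q["oRR"])).round(1),"bez",bf.round(1),br.round(1))
```

```text
t 6.75 tcp [ 541.7 -164.   164.9] F [-0.5 -0.  -1.7] M [-0.09  0.05 -0.  ] w 11.6 q [ 0.04  0.49  0.22  2.03 -0.17  0.64  0.67]
R [[-0.296, 0.955, 0.002], [0.955, 0.296, -0.0], [-0.001, 0.002, -1.0]]
96 0 front [514.9 162.4] rear [605.5 174.4] len 91.3 wid 80.2 80.4 bez [476.  157.2] [650.6 180.3]
96 1 front [515.7 162.7] rear [606.3 174.4] len 91.3 wid 80.0 80.5 bez [475.9 157.3] [651.1 180.6]
97 0 front [515.  162.5] rear [605.2 174.4] len 91.0 wid 79.9 80.1 bez [476.2 157.3] [650.1 180.3]
97 1 front [515.5 162.7] rear [605.7 174.3] len 91.0 wid 79.7 80.2 bez [475.9 157.3] [650.3 180.5]
98 0 front [515.1 162.5] rear [605.  174.4] len 90.6 wid 79.6 79.8 bez [476.5 157.4] [649.7 180.3]
98 1 front [515.3 162.8] rear [605.1 174.3] len 90.6 wid 79.3 79.9 bez [475.8 157.4] [649.6 180.5]
```

View pics/w5.png

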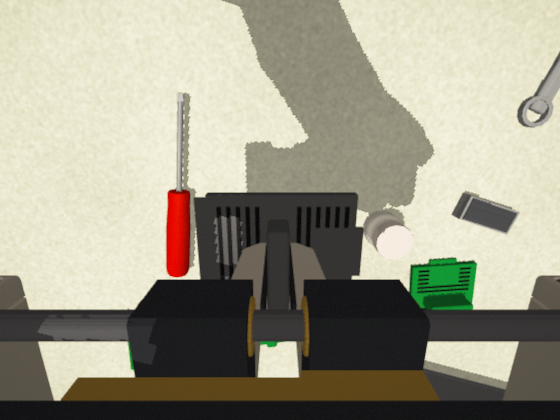

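```bash
cat > plan.py <<'E'
from h import *
yaw=np.radians(7.45); ex=np.array([np.cos(yaw),np.sin(yaw),0]); ey=np.array([-np.sin(yaw),np.cos(yaw),0]); ez=np.array([0,0,1.])
E0=np.array([515.3,162.6,0])
TC=np.array([0,.44,8.8])
def pose(th,s,zt,ly=0.):
    """tip bottom at ledge edge - s (forward under ledge positive), height zt"""
    th=np.radians(th); cx=ex*np.cos(th)+ez*np.sin(th); cz=ez*np.cos(th)-ex*np.sin(th)
    R=np.stack([ey,cx,-cz],1)
    tip=E0-ex*s+ey*ly+ez*zt
    C=np.stack([cx,ey,cz],1)
    return tip+C@(TC-np.array([-50,0,0])), Rn.from_matrix(R)
def tipnow(ly=0):
    s=env.read_state(); R=Rn.from_rotvec(s["orientation"]).as_matrix()
    C=np.stack([R[:,1],R[:,0],-R[:,2]],1)
    tip=s["tcp_pos"]-C@(TC-np.array([-50,0,0])); th=np.degrees(np.arcsin(C[2,0]))
    ton=tip+C@np.array([102,0,0])
    d=tip-E0; return dict(s=round(-d@ex,2),y=round(d@ey,2),z=round(tip[2],2),th=round(th,2),ton=((ton-E0)@ex).round(1),tonz=ton[2].round(1),tony=((ton-E0)@ey).round(2))
E
python3 - <<'E'
from plan import *
st()
p,R=pose(0,-6,156)
print(p, delta(p,R))
p1,R1=pose(14,-6,120); print(p1,delta(p1,R1,p,R))
E
```

```text
t 6.8 tcp [ 541.  -163.8  163.7] F [-0.  -0.5 -0.7] M [-0.06  0.03  0.02] w 11.7 q [ 0.04  0.49  0.22  2.03 -0.17  0.64  0.67]
R [[-0.296, 0.955, 0.0], [0.955, 0.296, 0.0], [0.0, 0.0, -1.0]]
[570.77021899 170.29729854 164.8       ] (array([310.39, 127.23,  -1.04]), array([ 0.01, -0.01,  9.76]))
[567.18660167 169.82868751 140.63469717] (array([-0.  , -3.61, 24.17]), array([-14.,  -0.,   0.]))
```

servo_tool([
  [255, 20, 8, 0, 0, 0, 0],
  [255, 40, 17, 0, 0, 0, 0],
  [255, 40, 17, 0, 0, 0, 0],
  [255, 40, 17, 0, 0, 0, 0],
  [255, 40, 17, 0, 0, 0, 0],
  [255, 40, 17, 0, 0, 0, 0],
  [255, 40, 17, 0, 0, 0, 0],
  [255, 40, 17, 0, 0, 0, 0],
  [255, 10, 0, 0, 0, 0, 4.8],
  [255, 0, 0, 0, 0, 0, 4.9],
])

```text
time_s: 7.8
tcp_pos: [569.5, 172.5, 161.4]
orientation: [-2.069, -2.361, 0.004]
contact_force: [-0.6, -0.3, -1.0]
grip_width: 12.2
```

servo_tool([
  [255, 0, 0, 0, -5, 0, 0],
  [255, 0, 0, 0, -5, 0, 0],
  [255, 0, 0, 0, -4, 0, 0],
  [255, 0, 0, 0, 0, 0, 0],
  [255, 0, 0, 0, 0, 0, 0],
])

```text
time_s: 8.3
tcp_pos: [570.6, 169.5, 162.7]
orientation: [1.958, 2.233, 0.27]
contact_force: [0.6, 0.4, 0.1]
grip_width: 11.5
```

Run:
```python
from plan import *
st(); print(tipnow()); print(delta(*pose(14,-6,106)))
cam("wrist","w6");cam("side","s6")
a=cv2.imread("pics/s6.png")[120:230,170:330]; b=cv2.imread("pics/w6.png")
cv2.imwrite("pics/s6z.png",cv2.resize(a,None,fx=4,fy=4,interpolation=cv2.INTER_CUBIC))
```

```text
t 8.3 tcp [570.6 169.5 162.7] F [0.6 0.4 0.1] M [-0.06  0.33 -0.01] w 11.5 q [-0.64  0.46  0.31  2.15 -0.24  0.32 -0.03]
R [[-0.131, 0.963, 0.237], [0.991, 0.127, 0.031], [-0.001, 0.239, -0.971]]
{'s': np.float64(-9.25), 'y': np.float64(-0.82), 'z': np.float64(142.21), 'th': np.float64(13.8), 'ton': np.float64(108.3), 'tonz': np.float64(166.5), 'tony': np.float64(-0.7)}
(array([  0.79, -11.82,  34.22]), array([-0.2 ,  0.02,  0.07]))
```

View pics/w6.png

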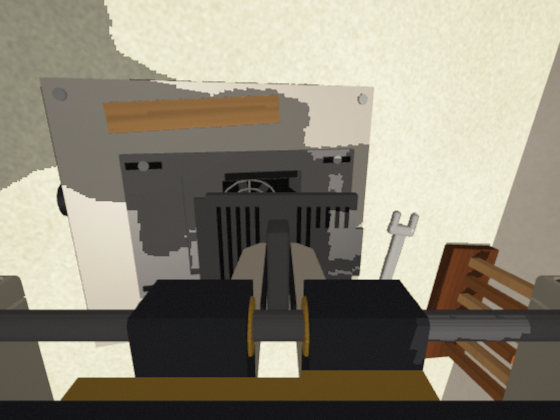

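View pics/s6z.png

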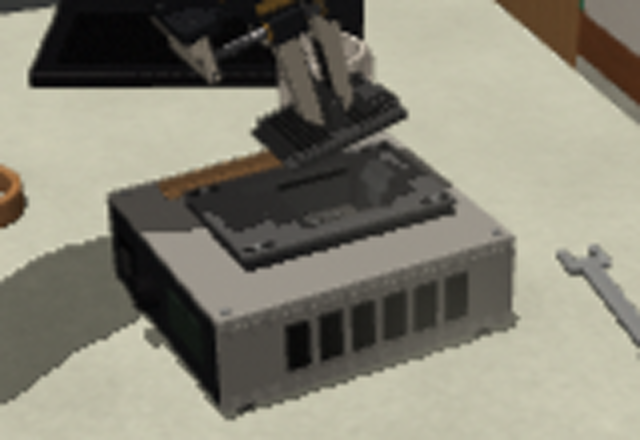

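servo_tool([
  [255, 0.8, -4, 12, -0.2, 0, 0],
  [255, 0, -4, 12, 0, 0, 0],
  [255, 0, -4, 10, 0, 0, 0],
  [255, 0, 0, 0, 0, 0, 0],
  [255, 0, 0, 0, 0, 0, 0],
])

```text
time_s: 8.9
tcp_pos: [568.0, 169.7, 127.6]
orientation: [1.956, 2.229, 0.277]
contact_force: [0.0, -0.5, -1.2]
grip_width: 12.0
```

Run:
```python
from plan import *
st(); print(tipnow()); print(delta(*pose(14,-6,96)))
cam("wrist","w7")
a=cv2.imread("pics/w7.png")[120:300,130:400]
cv2.imwrite("pics/w7z.png",cv2.resize(a,None,fx=2.8,fy=2.8,interpolation=cv2.INTER_CUBIC))
```

```text
t 8.9 tcp [568.  169.7 127.6] F [ 0.  -0.5 -1.2] M [-0.05  0.34  0.01] w 12.0 q [-0.61  0.51  0.25  2.19 -0.27  0.22 -0.01]
R [[-0.13, 0.961, 0.243], [0.992, 0.126, 0.032], [-0.0, 0.245, -0.97]]
{'s': np.float64(-6.88), 'y': np.float64(-0.27), 'z': np.float64(106.79), 'th': np.float64(14.17), 'ton': np.float64(105.8), 'tonz': np.float64(131.7), 'tony': np.float64(-0.25)}
(array([ 0.26, -3.47, 10.39]), array([0.17, 0.01, 0.01]))
```

View pics/w7z.png

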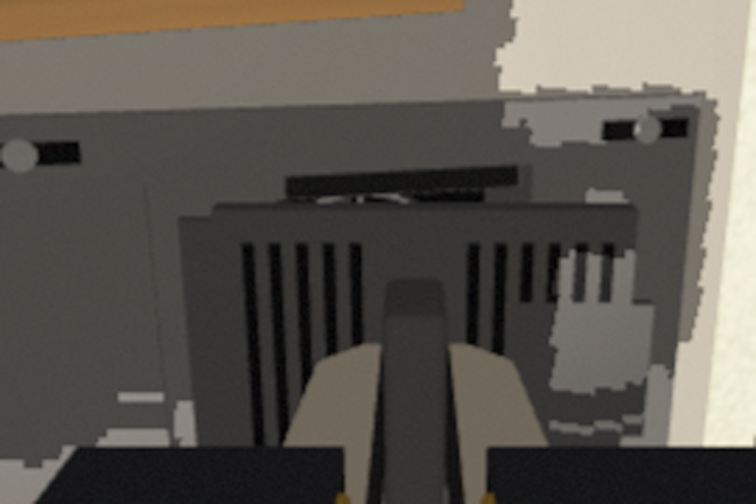

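servo_tool([
  [255, 0.3, -1.7, 6.5, 0, 0, 0],
  [255, 0, -1.7, 6.5, 0, 0, 0],
  [255, 0, 0, 0, 0, 0, 0],
  [255, 0, 0, 0, 0, 0, 0],
])

```text
time_s: 9.35
tcp_pos: [567.5, 170.1, 114.1]
orientation: [1.956, 2.229, 0.277]
contact_force: [0.3, 0.0, -1.5]
grip_width: 11.7
```

Run:
```python
from plan import *
st(); print(tipnow()); print(delta(*pose(14,-6,90)))
```

```text
t 9.35 tcp [567.5 170.1 114.1] F [ 0.3  0.  -1.5] M [-0.06  0.41 -0.04] w 11.7 q [-0.59  0.53  0.23  2.2  -0.28  0.19 -0.01]
R [[-0.13, 0.961, 0.243], [0.991, 0.126, 0.032], [-0.0, 0.245, -0.97]]
{'s': np.float64(-6.39), 'y': np.float64(0.19), 'z': np.float64(93.29), 'th': np.float64(14.18), 'ton': np.float64(105.3), 'tonz': np.float64(118.3), 'tony': np.float64(0.26)}
(array([-0.22, -1.16,  3.25]), array([ 0.18, -0.  ,  0.04]))
```

Now slowly down to the floor, watching the force.

servo_tool([
  [255, 0, -0.5, 2, 0, 0, 0],
  [255, 0, -0.25, 1, 0, 0, 0],
  [255, 0, 0, 0, 0, 0, 0],
])

```text
time_s: 9.65
tcp_pos: [567.5, 170.2, 111.1]
orientation: [1.955, 2.229, 0.278]
contact_force: [-0.3, 0.4, -0.4]
grip_width: 11.8
```

servo_tool([
  [255, 0, -0.25, 1, 0, 0, 0],
  [255, 0, 0, 0, 0, 0, 0],
])

```text
time_s: 9.85
tcp_pos: [567.5, 170.2, 110.1]
orientation: [1.955, 2.229, 0.278]
contact_force: [-0.0, 0.1, -2.3]
grip_width: 11.8
```

servo_tool([
  [255, 0, -0.2, 0.8, 0, 0, 0],
  [255, 0, 0, 0, 0, 0, 0],
])

```text
time_s: 10.05
tcp_pos: [567.5, 170.2, 109.3]
orientation: [1.955, 2.229, 0.278]
contact_force: [1.3, 0.1, -1.0]
grip_width: 11.5
```

servo_tool([
  [255, 0, -0.15, 0.6, 0, 0, 0],
  [255, 0, 0, 0, 0, 0, 0],
])

```text
time_s: 10.25
tcp_pos: [567.6, 170.2, 108.8]
orientation: [1.955, 2.229, 0.278]
contact_force: [-0.3, -0.4, 1.2]
grip_width: 11.6
```

```bash
python3 -c "
from plan import *
st(); print(tipnow())"
```

```text
t 10.25 tcp [567.6 170.2 108.8] F [-0.3 -0.4  1.2] M [-0.11  0.43  0.04] w 11.6 q [-0.59  0.54  0.22  2.2  -0.28  0.18 -0.01]
R [[-0.13, 0.961, 0.243], [0.991, 0.126, 0.032], [0.0, 0.246, -0.969]]
{'s': np.float64(-6.59), 'y': np.float64(0.31), 'z': np.float64(88.02), 'th': np.float64(14.21), 'ton': np.float64(105.5), 'tonz': np.float64(113.1), 'tony': np.float64(0.38)}
```

servo_tool([
  [255, 0, -0.15, 0.6, 0, 0, 0],
  [255, 0, 0, 0, 0, 0, 0],
])

```text
time_s: 10.45
tcp_pos: [567.7, 170.2, 108.5]
orientation: [1.955, 2.229, 0.278]
contact_force: [-2.4, 0.5, 6.4]
grip_width: 11.6
```

```bash
python3 -c "
from plan import *
st(); print(tipnow())"
```

```text
t 10.45 tcp [567.7 170.2 108.5] F [-2.4  0.5  6.4] M [-0.16  0.71  0.01] w 11.6 q [-0.59  0.54  0.22  2.2  -0.28  0.17 -0.01]
R [[-0.13, 0.961, 0.244], [0.991, 0.126, 0.032], [0.0, 0.246, -0.969]]
{'s': np.float64(-6.63), 'y': np.float64(0.3), 'z': np.float64(87.65), 'th': np.float64(14.22), 'ton': np.float64(105.5), 'tonz': np.float64(112.7), 'tony': np.float64(0.36)}
```

servo_tool([
  [255, 0, 0.2, -0.9, 0, 0, 0],
  [255, 0, 0, 0, 0, 0, 0],
  [255, -0.3, -1.9, -0.5, 0, 0, 0],
  [255, 0, -1.9, -0.5, 0, 0, 0],
  [255, 0, -1.9, -0.5, 0, 0, 0],
  [255, 0, 0, 0, 0, 0, 0],
])

```text
time_s: 11.05
tcp_pos: [561.3, 169.0, 109.0]
orientation: [1.956, 2.23, 0.277]
contact_force: [-0.2, -0.5, -1.4]
grip_width: 11.6
```

```bash
python3 -c "
from plan import *
st(); print(tipnow())"
```

```text
t 11.05 tcp [561.3 169.  109. ] F [-0.2 -0.5 -1.4] M [-0.06  0.32 -0.02] w 11.6 q [-0.59  0.54  0.22  2.22 -0.28  0.17 -0.01]
R [[-0.13, 0.961, 0.243], [0.991, 0.127, 0.032], [-0.0, 0.245, -0.97]]
{'s': np.float64(-0.08), 'y': np.float64(-0.07), 'z': np.float64(88.21), 'th': np.float64(14.17), 'ton': np.float64(99.0), 'tonz': np.float64(113.2), 'tony': np.float64(0.01)}
```

servo_tool([
  [255, 0, -1, -0.25, 0, 0, 0],
  [255, 0, -1, -0.25, 0, 0, 0],
  [255, 0, 0, 0, 0, 0, 0],
])

```text
time_s: 11.35
tcp_pos: [559.6, 168.8, 109.1]
orientation: [1.955, 2.229, 0.278]
contact_force: [0.4, -0.1, -0.8]
grip_width: 11.5
```

servo_tool([
  [255, 0, -1, -0.25, 0, 0, 0],
  [255, 0, -1, -0.25, 0, 0, 0],
  [255, 0, 0, 0, 0, 0, 0],
])

```text
time_s: 11.65
tcp_pos: [557.5, 168.5, 109.1]
orientation: [1.955, 2.23, 0.278]
contact_force: [-0.3, 0.1, -1.4]
grip_width: 11.6
```

```bash
python3 -c "
from plan import *
st(); print(tipnow())"
```

```text
t 11.65 tcp [557.5 168.5 109.1] F [-0.3  0.1 -1.4] M [-0.16  0.3  -0.  ] w 11.6 q [-0.59  0.53  0.22  2.22 -0.28  0.16 -0.01]
R [[-0.13, 0.961, 0.243], [0.991, 0.126, 0.032], [-0.0, 0.245, -0.969]]
{'s': np.float64(3.7), 'y': np.float64(-0.05), 'z': np.float64(88.27), 'th': np.float64(14.19), 'ton': np.float64(95.2), 'tonz': np.float64(113.3), 'tony': np.float64(0.03)}
```

servo_tool([
  [255, 0, -1, -0.25, 0, 0, 0],
  [255, 0, 0, 0, 0, 0, 0],
])

```text
time_s: 11.85
tcp_pos: [556.5, 168.4, 109.1]
orientation: [1.955, 2.229, 0.278]
contact_force: [-0.8, -0.3, -2.7]
grip_width: 11.8
```

servo_tool([
  [255, 0, -0.6, -0.15, 0, 0, 0],
  [255, 0, 0, 0, 0, 0, 0],
])

```text
time_s: 12.05
tcp_pos: [556.0, 168.4, 109.1]
orientation: [1.955, 2.229, 0.278]
contact_force: [-0.7, -0.3, -1.3]
grip_width: 11.6
```

```bash
python3 -c "
from plan import *
st(); print(tipnow()); cam('wrist','w8'); cam('side','s8')
a=cv2.imread('pics/w8.png')[120:300,130:400]
cv2.imwrite('pics/w8z.png',cv2.resize(a,None,fx=2.8,fy=2.8,interpolation=cv2.INTER_CUBIC))
"
```

```text
t 12.05 tcp [556.  168.4 109.1] F [-0.7 -0.3 -1.3] M [-0.11  0.32 -0.03] w 11.6 q [-0.59  0.53  0.22  2.23 -0.28  0.16 -0.01]
R [[-0.13, 0.961, 0.243], [0.991, 0.126, 0.032], [0.0, 0.245, -0.969]]
{'s': np.float64(5.23), 'y': np.float64(-0.01), 'z': np.float64(88.28), 'th': np.float64(14.2), 'ton': np.float64(93.7), 'tonz': np.float64(113.3), 'tony': np.float64(0.06)}
```

View pics/w8z.png

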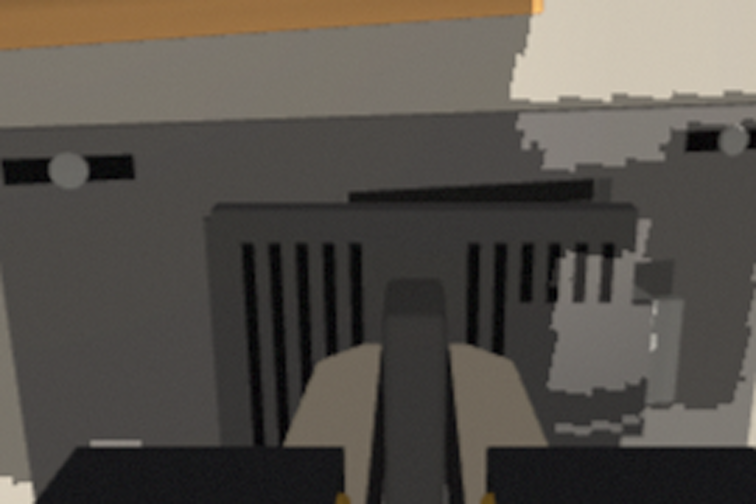

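```bash
python3 -c "
from plan import *
print(delta(*pose(11.5,5.6,88.3))); a=pose(11.5,5.6,88.3); print(delta(*pose(9,6,88.3),*a)); b=pose(9,6,88.3);print(delta(*pose(7.5,6.2,88.2),*b))
a=cv2.imread('pics/s8.png')[130:230,180:310]
cv2.imwrite('pics/s8z.png',cv2.resize(a,None,fx=5,fy=5,interpolation=cv2.INTER_CUBIC))
"
```

```text
(array([-0.01, -0.04,  2.25]), array([ 2.7 , -0.01,  0.04]))
(array([-0.  , -0.06,  2.11]), array([ 2.5, -0. ,  0. ]))
(array([0.  , 0.  , 1.38]), array([1.5, 0. , 0. ]))
```

View pics/s8z.png

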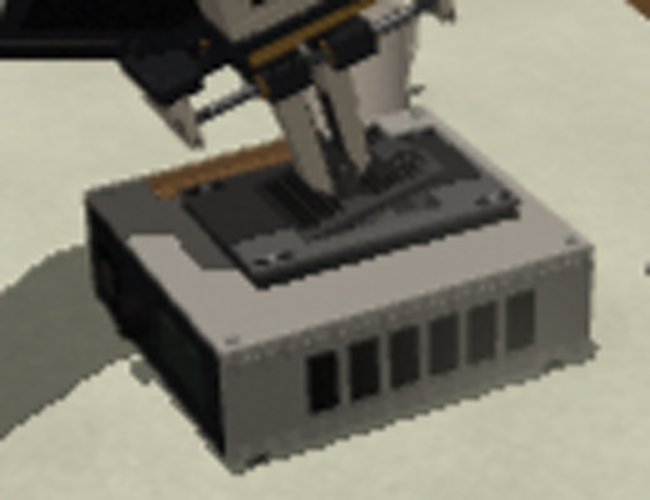

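The side view shows the front of the cover inside the opening, with its rear tilted up. Now I pivot down slowly about the lip.

servo_tool([
  [255, 0, 0, 1.1, 1.3, 0, 0],
  [255, 0, 0, 1.1, 1.4, 0, 0],
  [255, 0, 0, 0, 0, 0, 0],
])

```text
time_s: 12.45
tcp_pos: [557.3, 168.6, 107.0]
orientation: [1.979, 2.255, 0.228]
contact_force: [0.0, 0.5, -1.1]
grip_width: 11.9
```

servo_tool([
  [255, 0, 0, 0.8, 1, 0, 0],
  [255, 0, 0, 0, 0, 0, 0],
])

```text
time_s: 12.65
tcp_pos: [557.0, 168.5, 106.1]
orientation: [1.987, 2.266, 0.208]
contact_force: [0.8, -0.1, -1.3]
grip_width: 11.5
```

```bash
python3 -c "
from plan import *
st(); print(tipnow())"
```

```text
t 12.65 tcp [557.  168.5 106.1] F [ 0.8 -0.1 -1.3] M [-0.06  0.32  0.01] w 11.5 q [-0.58  0.55  0.23  2.18 -0.28  0.26 -0.  ]
R [[-0.13, 0.975, 0.181], [0.991, 0.128, 0.024], [-0.0, 0.182, -0.983]]
{'s': np.float64(5.48), 'y': np.float64(-0.03), 'z': np.float64(88.39), 'th': np.float64(10.49), 'ton': np.float64(94.8), 'tonz': np.float64(107.0), 'tony': np.float64(0.03)}
```

servo_tool([
  [255, 0, -0.3, 0.8, 1, 0, 0],
  [255, 0, 0, 0, 0, 0, 0],
])

```text
time_s: 12.85
tcp_pos: [556.9, 168.5, 105.3]
orientation: [1.996, 2.275, 0.189]
contact_force: [-0.2, -0.6, -1.9]
grip_width: 11.7
```

```bash
python3 -c "
from plan import *
st(); print(tipnow())"
```

```text
t 12.85 tcp [556.9 168.5 105.3] F [-0.2 -0.6 -1.9] M [-0.03  0.18 -0.06] w 11.7 q [-0.58  0.55  0.23  2.16 -0.27  0.29 -0.  ]
R [[-0.13, 0.978, 0.163], [0.991, 0.129, 0.021], [0.0, 0.165, -0.986]]
{'s': np.float64(5.87), 'y': np.float64(0.01), 'z': np.float64(88.41), 'th': np.float64(9.49), 'ton': np.float64(94.7), 'tonz': np.float64(105.2), 'tony': np.float64(0.08)}
```

servo_tool([
  [255, 0, -0.3, 0.8, 1, 0, 0],
  [255, 0, 0, 0, 0, 0, 0],
])

```text
time_s: 13.05
tcp_pos: [556.8, 168.5, 104.5]
orientation: [2.004, 2.285, 0.169]
contact_force: [0.5, 0.5, -1.5]
grip_width: 11.8
```

```bash
python3 -c "
from plan import *
st(); print(tipnow())"
```

```text
t 13.05 tcp [556.8 168.5 104.5] F [ 0.5  0.5 -1.5] M [-0.09  0.2  -0.02] w 11.8 q [-0.58  0.56  0.23  2.15 -0.27  0.31 -0.  ]
R [[-0.13, 0.981, 0.146], [0.991, 0.129, 0.019], [0.0, 0.147, -0.989]]
{'s': np.float64(6.27), 'y': np.float64(0.0), 'z': np.float64(88.39), 'th': np.float64(8.48), 'ton': np.float64(94.6), 'tonz': np.float64(103.4), 'tony': np.float64(0.07)}
```

servo_tool([
  [255, 0, -0.1, 0.8, 1, 0, 0],
  [255, 0, 0, 0, 0, 0, 0],
])

```text
time_s: 13.25
tcp_pos: [556.4, 168.4, 103.5]
orientation: [2.013, 2.295, 0.149]
contact_force: [-0.9, -0.2, -0.1]
grip_width: 12.0
```

```bash
python3 -c "
from plan import *
st(); print(tipnow())"
```

```text
t 13.25 tcp [556.4 168.4 103.5] F [-0.9 -0.2 -0.1] M [-0.11  0.44 -0.04] w 12.0 q [-0.57  0.56  0.23  2.14 -0.27  0.34 -0.  ]
R [[-0.13, 0.983, 0.128], [0.991, 0.129, 0.017], [-0.0, 0.129, -0.992]]
{'s': np.float64(6.89), 'y': np.float64(-0.04), 'z': np.float64(88.33), 'th': np.float64(7.44), 'ton': np.float64(94.2), 'tonz': np.float64(101.5), 'tony': np.float64(0.03)}
```

servo_tool([
  [255, 0, -0.1, 0.6, 0.7, 0, 0],
  [255, 0, 0, 0, 0, 0, 0],
])

```text
time_s: 13.45
tcp_pos: [556.3, 168.4, 103.0]
orientation: [2.018, 2.301, 0.136]
contact_force: [-1.4, -0.1, 1.3]
grip_width: 11.9
```

```bash
python3 -c "
from plan import *
st(); print(tipnow())"
```

```text
t 13.45 tcp [556.3 168.4 103. ] F [-1.4 -0.1  1.3] M [-0.13  0.51 -0.02] w 11.9 q [-0.57  0.56  0.23  2.13 -0.27  0.36 -0.  ]
R [[-0.13, 0.985, 0.117], [0.991, 0.129, 0.015], [-0.0, 0.118, -0.993]]
{'s': np.float64(7.21), 'y': np.float64(-0.04), 'z': np.float64(88.39), 'th': np.float64(6.75), 'ton': np.float64(94.1), 'tonz': np.float64(100.4), 'tony': np.float64(0.02)}
```

servo_tool([
  [230, 0, 0, 0, 0, 0, 0],
  [205, 0, 0, 0, 0, 0, 0],
  [190, 0, 0, 0, 0, 0, 0],
  [190, 0, 0, 0, 0, 0, 0],
  [190, 0, 0, -5, 0, 0, 0],
  [190, 0, 0, -15, 0, 0, 0],
  [190, 0, 0, -25, 0, 0, 0],
  [190, 0, 0, -25, 0, 0, 0],
  [190, 0, 0, 0, 0, 0, 0],
])

```text
time_s: 14.35
tcp_pos: [549.4, 167.7, 175.7]
orientation: [2.017, 2.299, 0.143]
contact_force: [-0.2, -0.1, -0.1]
grip_width: 23.9
```

```bash
python3 -c "
from plan import *
st(); cam('wrist','w9'); cam('side','s9')
a=cv2.imread('pics/s9.png')[130:230,180:310]
cv2.imwrite('pics/s9z.png',cv2.resize(a,None,fx=5,fy=5,interpolation=cv2.INTER_CUBIC))
"
```

```text
t 14.35 tcp [549.4 167.7 175.7] F [-0.2 -0.1 -0.1] M [-0.06  0.16  0.02] w 23.9 q [-0.64  0.45  0.31  2.1  -0.22  0.5  -0.05]
R [[-0.13, 0.984, 0.122], [0.991, 0.129, 0.017], [0.001, 0.123, -0.992]]
```

View pics/w9.png

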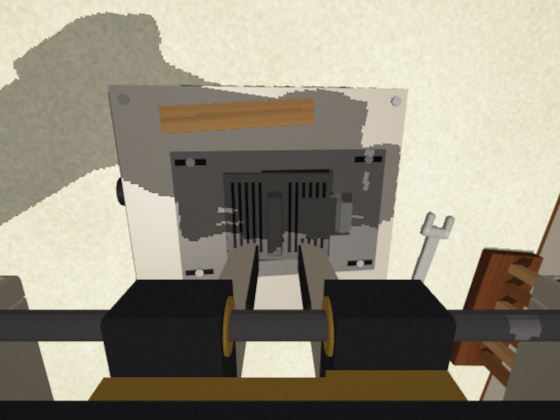

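View pics/s9z.png

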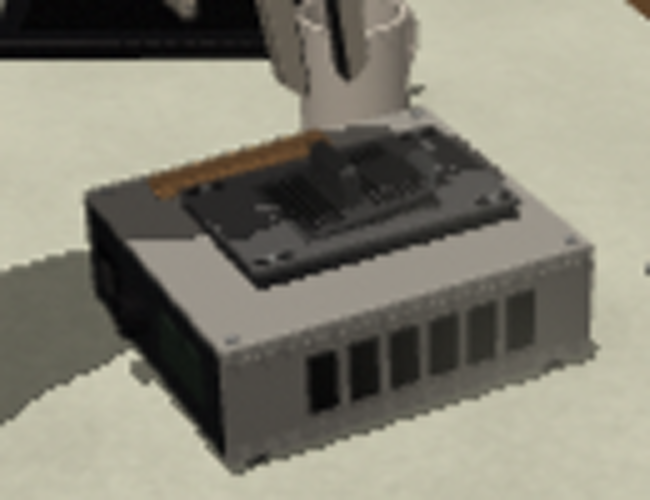

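```bash
python3 -c "
from plan import *
T=Rn.from_matrix(np.stack([ey,ex,-ez],1)); p=E0+ex*70.5+ez*140
print(p,delta(p,T)); T2=Rn.from_matrix(np.stack([ex,-ey,-ez],1)); print(delta(p,T2,p,T))"
```

```text
[585.20486646 171.74109654 140.        ] (array([-0.79, 32.86, 37.32]), array([ 6.88, -0.04,  0.06]))
(array([0., 0., 0.]), array([ 0.,  0., 90.]))
```

servo_tool([
  [255, 0, 30, 0, 6.9, 0, 0],
  [255, 0, 0, 0, 0, 0, 8.5],
  [255, 0, 0, 0, 0, 0, 8.5],
  [255, 0, 0, 0, 0, 0, 8.5],
  [255, 0, 0, 0, 0, 0, 8.5],
  [255, 0, 0, 0, 0, 0, 8.5],
  [255, 0, 0, 0, 0, 0, 8.5],
  [255, 0, 0, 0, 0, 0, 8.5],
  [255, 0, 0, 0, 0, 0, 8.5],
  [255, 0, 0, 0, 0, 0, 8.5],
])

```text
time_s: 15.45
tcp_pos: [577.3, 171.0, 174.8]
orientation: [3.09, 0.563, -0.005]
contact_force: [0.4, -0.5, -0.2]
grip_width: 1.0
```

servo_tool([
  [255, 0, 0, 0, 0, 0, 8.5],
  [255, 0, 0, 0, 0, 0, 5],
  [255, 0, 0, 0, 0, 0, 0],
  [255, 0, 0, 0, 0, 0, 0],
])

```text
time_s: 15.85
tcp_pos: [577.4, 171.2, 175.2]
orientation: [3.133, 0.21, -0.004]
contact_force: [-0.2, -0.3, 0.2]
grip_width: 0.5
```

```bash
python3 -c "
from plan import *
st();T2=Rn.from_matrix(np.stack([ex,-ey,-ez],1)); p=E0+ex*70.5+ez*125
print(p,delta(p,T2)); cam('wrist','w10')"
```

```text
t 15.85 tcp [577.4 171.2 175.2] F [-0.2 -0.3  0.2] M [0.04 0.17 0.03] w 0.5 q [-0.87  0.62  0.77  1.96 -0.59  0.81 -1.21]
R [[0.991, 0.133, -0.003], [0.133, -0.991, -0.001], [-0.003, 0.001, -1.0]]
[585.20486646 171.74109654 125.        ] (array([ 7.98,  0.42, 50.19]), array([0.05, 0.17, 0.21]))
```

View pics/w10.png

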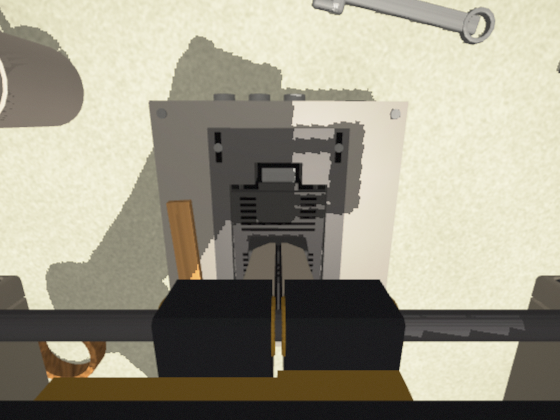

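servo_tool([
  [255, 4, 0.2, 20, 0, 0, 0.2],
  [255, 4, 0.2, 25, 0, 0, 0],
  [255, 0, 0, 15, 0, 0, 0],
  [255, 0, 0, 6, 0, 0, 0],
  [255, 0, 0, 0, 0, 0, 0],
  [255, 0, 0, 0, 0, 0, 0],
])

```text
time_s: 16.5
tcp_pos: [585.9, 171.6, 110.7]
orientation: [3.135, 0.2, -0.002]
contact_force: [0.8, 0.1, 0.8]
grip_width: 0.3
```

```bash
python3 -c "
from plan import *
p,R=st();d=p-E0;print(d@ex,d@ey,p[2])
cam('wrist','w11'); a=cv2.imread('pics/w11.png')[100:300,150:420]
cv2.imwrite('pics/w11z.png',cv2.resize(a,None,fx=2.8,fy=2.8,interpolation=cv2.INTER_CUBIC))
"
```

```text
t 16.5 tcp [585.9 171.6 110.7] F [0.8 0.1 0.8] M [ 0.02  0.13 -0.01] w 0.3 q [-0.81  0.7   0.68  1.99 -0.68  0.7  -1.14]
R [[0.992, 0.127, -0.001], [0.127, -0.992, -0.0], [-0.001, -0.0, -1.0]]
71.17272196532869 -0.2159584333717166 110.74372532819015
```

View pics/w11z.png

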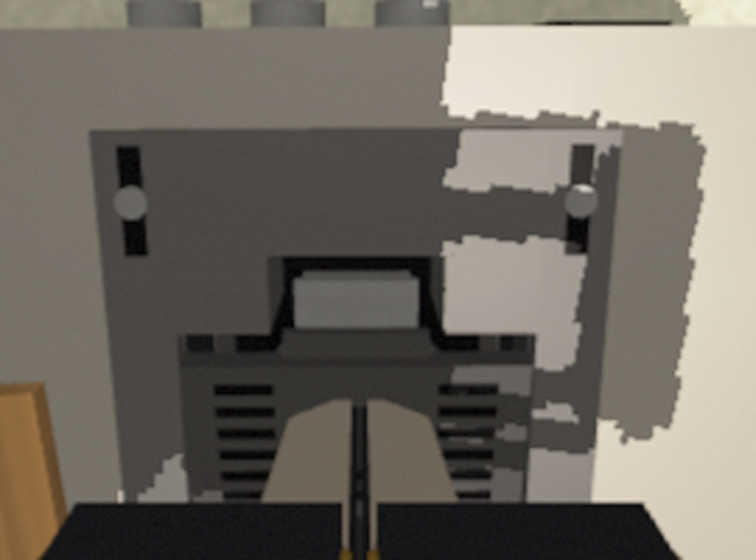

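servo_tool([
  [255, 0, 0.2, 2, 0, 0, 0],
  [255, 0, 0, 2, 0, 0, 0],
  [255, 0, 0, 1, 0, 0, 0],
  [255, 0, 0, 0, 0, 0, 0],
])

```text
time_s: 16.95
tcp_pos: [586.0, 171.8, 105.4]
orientation: [-3.135, -0.2, 0.001]
contact_force: [-0.6, 0.6, 3.6]
grip_width: 0.5
```

servo_tool([
  [255, 0, 0, 0.8, 0, 0, 0],
  [255, 0, 0, 0, 0, 0, 0],
])

```text
time_s: 17.15
tcp_pos: [586.1, 171.7, 104.6]
orientation: [-3.135, -0.2, 0.001]
contact_force: [1.2, 0.8, 5.3]
grip_width: 0.2
```

servo_tool([
  [255, 0, 0, 0.8, 0, 0, 0],
  [255, 0, 0, 0, 0, 0, 0],
])

```text
time_s: 17.35
tcp_pos: [586.1, 171.7, 103.7]
orientation: [-3.135, -0.2, 0.001]
contact_force: [0.5, 0.7, 4.8]
grip_width: 0.5
```

servo_tool([
  [255, 0, 0, 0.8, 0, 0, 0],
  [255, 0, 0, 0, 0, 0, 0],
])

```text
time_s: 17.55
tcp_pos: [586.2, 171.7, 103.0]
orientation: [3.135, 0.2, -0.001]
contact_force: [1.4, 0.8, 5.4]
grip_width: 0.7
```

Contact at about 105.5 mm, with 5 N, so the catch is yielding. I keep going slowly.

servo_tool([
  [255, 0, 0, 0.8, 0, 0, 0],
  [255, 0, 0, 0, 0, 0, 0],
])

```text
time_s: 17.75
tcp_pos: [586.3, 171.8, 102.2]
orientation: [-3.135, -0.2, 0.001]
contact_force: [2.0, 0.9, 5.1]
grip_width: 0.4
```

servo_tool([
  [255, 0, 0, 0.8, 0, 0, 0],
  [255, 0, 0, 0, 0, 0, 0],
])

```text
time_s: 17.95
tcp_pos: [585.5, 171.6, 101.0]
orientation: [3.135, 0.2, -0.003]
contact_force: [0.1, -0.5, -0.9]
grip_width: 0.9
```

servo_tool([
  [255, 0, 0, 0.8, 0, 0, 0],
  [255, 0, 0, 0, 0, 0, 0],
])

```text
time_s: 18.15
tcp_pos: [585.1, 171.5, 99.9]
orientation: [3.135, 0.2, -0.004]
contact_force: [-0.6, -0.4, 0.3]
grip_width: 0.3
```

servo_tool([
  [255, 0, 0, 0.8, 0, 0, 0],
  [255, 0, 0, 0, 0, 0, 0],
])

```text
time_s: 18.35
tcp_pos: [585.2, 171.6, 99.3]
orientation: [3.135, 0.2, -0.004]
contact_force: [0.3, -0.7, 0.7]
grip_width: 0.5
```

```bash
python3 -c "
from plan import *
st()
cam('wrist','w12'); a=cv2.imread('pics/w12.png')[100:300,150:420]
cv2.imwrite('pics/w12z.png',cv2.resize(a,None,fx=2.8,fy=2.8,interpolation=cv2.INTER_CUBIC))
cam('side','s12'); a=cv2.imread('pics/s12.png')[130:230,180:310]
cv2.imwrite('pics/s12z.png',cv2.resize(a,None,fx=5,fy=5,interpolation=cv2.INTER_CUBIC))
"
```

```text
t 18.35 tcp [585.2 171.6  99.3] F [ 0.3 -0.7  0.7] M [0.03 0.29 0.03] w 0.5 q [-0.8   0.71  0.66  1.99 -0.7   0.68 -1.13]
R [[0.992, 0.127, -0.002], [0.127, -0.992, -0.0], [-0.002, 0.0, -1.0]]
```

View pics/w12z.png

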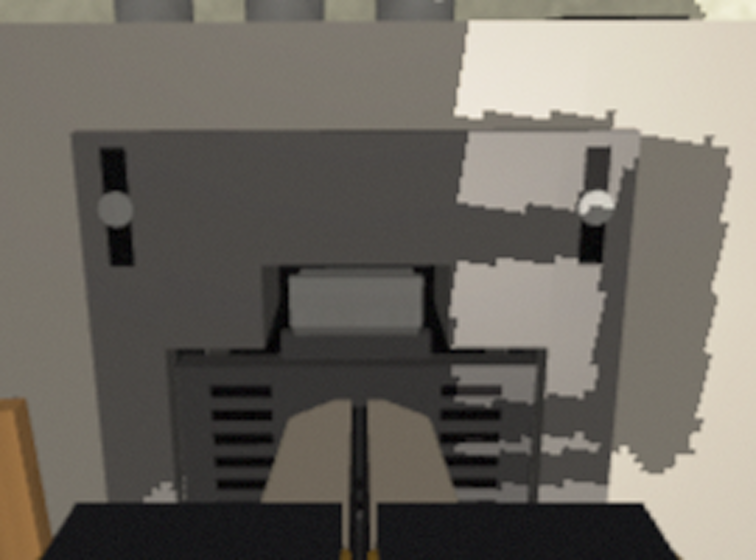

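View pics/s12z.png

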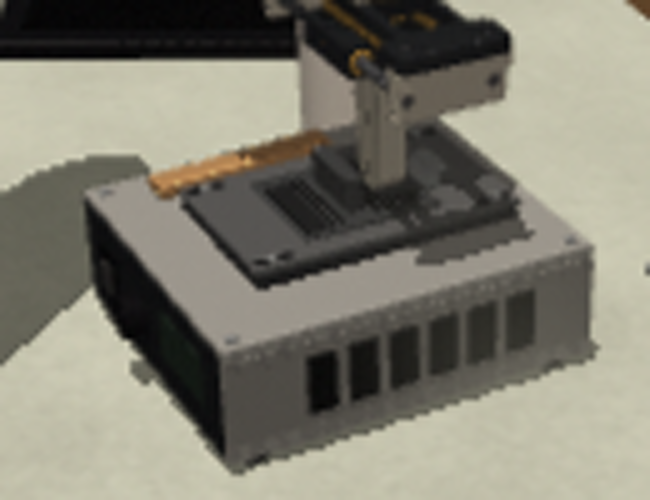

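servo_tool([
  [255, 0, 0, 0.8, 0, 0, 0],
  [255, 0, 0, 0, 0, 0, 0],
])

```text
time_s: 18.65
tcp_pos: [585.5, 171.6, 98.6]
orientation: [3.135, 0.2, -0.003]
contact_force: [-0.2, 0.0, 0.9]
grip_width: 0.5
```

servo_tool([
  [255, 0, 0, 0.8, 0, 0, 0],
  [255, 0, 0, 0, 0, 0, 0],
])

```text
time_s: 18.85
tcp_pos: [585.6, 171.6, 97.8]
orientation: [3.135, 0.2, -0.003]
contact_force: [0.1, 0.0, -0.3]
grip_width: 0.6
```

servo_tool([
  [255, 0, 0, 0.5, 0, 0, 0],
  [255, 0, 0, 0, 0, 0, 0],
])

```text
time_s: 19.05
tcp_pos: [585.6, 171.6, 97.3]
orientation: [3.135, 0.2, -0.003]
contact_force: [-0.7, 0.9, 0.2]
grip_width: 0.4
```

servo_tool([
  [255, 0, 0, 0.5, 0, 0, 0],
  [255, 0, 0, 0, 0, 0, 0],
])

```text
time_s: 19.25
tcp_pos: [585.6, 171.6, 96.9]
orientation: [3.135, 0.2, -0.003]
contact_force: [0.1, -0.7, 1.0]
grip_width: 0.4
```

servo_tool([
  [255, 0, 0, 0.4, 0, 0, 0],
  [255, 0, 0, 0, 0, 0, 0],
])

```text
time_s: 19.45
tcp_pos: [585.7, 171.7, 96.5]
orientation: [3.135, 0.2, -0.002]
contact_force: [-0.3, -0.4, 1.0]
grip_width: 0.6
```

servo_tool([
  [255, 0, 0, 0.3, 0, 0, 0],
  [255, 0, 0, 0, 0, 0, 0],
])

```text
time_s: 19.65
tcp_pos: [585.8, 171.7, 96.5]
orientation: [-3.135, -0.2, 0.002]
contact_force: [0.0, 0.4, 4.4]
grip_width: 0.3
```

servo_tool([
  [255, 0, 0, 0.3, 0, 0, 0],
  [255, 0, 0, 0, 0, 0, 0],
])

```text
time_s: 19.85
tcp_pos: [586.0, 171.7, 96.4]
orientation: [-3.135, -0.2, 0.001]
contact_force: [-1.0, 0.2, 6.2]
grip_width: 0.5
```

Firm stop at 96.5 mm, just where the seated pad should be, so it has snapped. I retreat and check.

servo_tool([
  [255, 0, 0, -3, 0, 0, 0],
  [255, 0, 0, -15, 0, 0, 0],
  [255, -20, 0, -40, 0, 0, 0],
  [255, -40, 0, -30, 0, 0, 0],
  [255, -40, 0, 0, 0, 0, 0],
  [255, 0, 0, 0, 0, 0, 0],
  [255, 0, 0, 0, 0, 0, 0],
])

```text
time_s: 20.55
tcp_pos: [486.3, 159.4, 185.1]
orientation: [-3.134, -0.201, 0.001]
contact_force: [0.7, 1.1, 0.5]
grip_width: 0.3
```

```bash
python3 -c "
from plan import *
st()
cam('wrist','w13'); a=cv2.imread('pics/w13.png')[60:280,150:420]
cv2.imwrite('pics/w13z.png',cv2.resize(a,None,fx=2.7,fy=2.7,interpolation=cv2.INTER_CUBIC))
cam('top','t13'); cam('side','s13'); a=cv2.imread('pics/s13.png')[130:230,180:310]
cv2.imwrite('pics/s13z.png',cv2.resize(a,None,fx=5,fy=5,interpolation=cv2.INTER_CUBIC))
"
```

```text
t 20.55 tcp [486.3 159.4 185.1] F [0.7 1.1 0.5] M [0.   0.12 0.02] w 0.3 q [-0.98  0.5   0.81  2.15 -0.57  0.71 -1.23]
R [[0.992, 0.127, -0.001], [0.127, -0.992, 0.001], [-0.001, -0.001, -1.0]]
```

View pics/w13z.png

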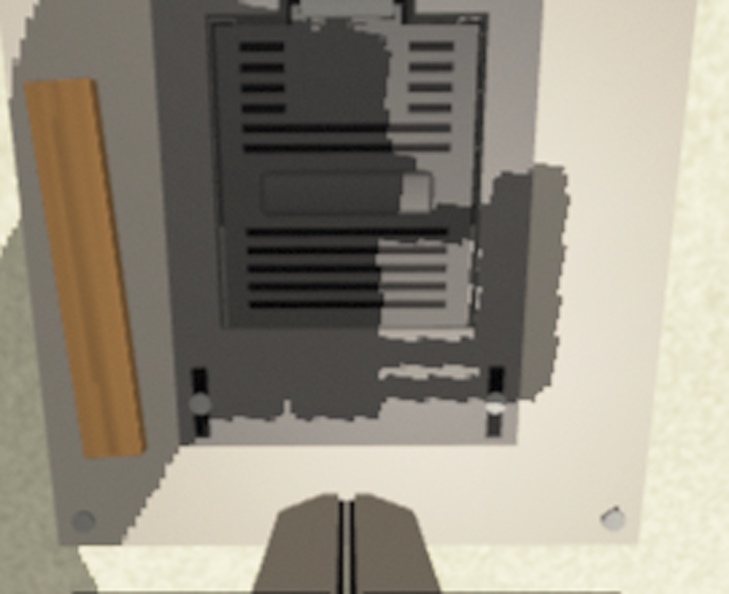

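View pics/s13z.png

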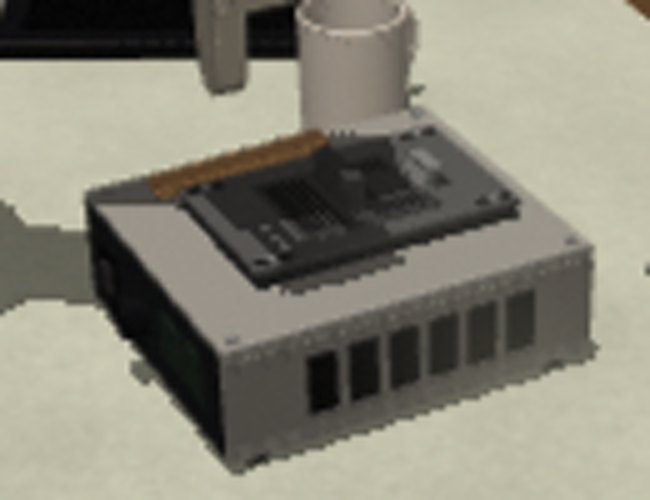

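View pics/t13.png

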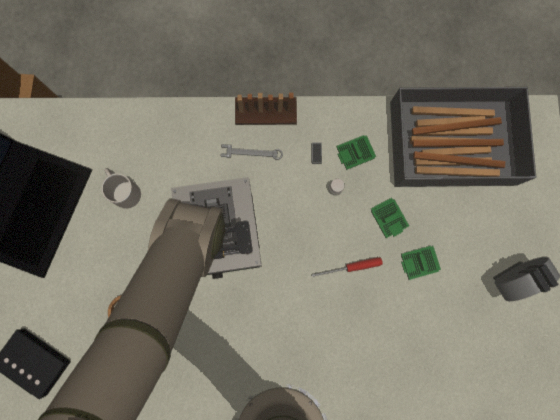

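The cover lies flat in the opening (w13 crop: plate from (215,20) to (480,328), even gap, catch over the tongue at (345,10)). Everything else is where it was.

```bash
python3 -c "
from bench import job_done
print(job_done())"
```

```text
the job is handed in; nothing more can be done
None
```

The vent cover is refitted: its lip is under the front ledge, the catch has snapped over the rear tongue, and it lies flat. The job was handed in at about 20.7 s of the 58 s.

- **Measuring:** I picked the dark grey cover, not the green look-alikes. The camera put the bezel about 6 mm to the rear and 8 to 9 mm high. Touching the slot floor with the lip put it about 8.8 mm high.
- **Fitting:** With the cover tilted 14°, I slid the lip about 5 mm under the ledge with no contact force seen, then pivoted it down until the tongue rested on the catch and let go. I pressed the thumb pad with the closed fingers at about 5 N. The catch snapped, and the pad stopped firmly at 96.5 mm at about 6 N.
- **Last checks:** After I backed off, the wrist view showed the plate flat and evenly inside the opening with the catch over the tongue. The gripper was clear, and the wood bar and everything else visible were where they had been. The arm hid part of the top view, including most of the tape roll.
- **Small disagreements:** The snap took about 5 N on a reading noisy to about ±1 N, slightly under the 6 to 12 N given. Triangulation and scale put the bezel top about 1 to 2 mm apart, so I relied on touch for the height.

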